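# Put a practice jaw away in the green compartment of the carousel

### The job

Turn the round cover of the storage carousel by its red knob until its opening is centred on the compartment with the green marker, then let the cover stay there. Then pick up the pink practice jaw and lower it gently through the opening, teeth up, so that it sits on the floor of the green compartment. Let go of it, and leave everything else on the bench where it is.

Things in the scene. Friction and masses are not known exactly. Their poses are not given: they have to be found in the camera images.
- carousel_axis (a point): Centre of the storage carousel, a grey drum fixed to the bench, 280 mm across its collar, 50 mm high; this point is on its upright axis, 50 mm above the bench. Inside (radius 110 mm, pillar of radius 18 mm) 3 mm dividers make four equal quarters: three black compartments with floors 5 mm above the bench, each with a coloured marker on the collar at its middle, and one blank quarter, filled up in dark steel.
- marker_green: Green round marker, 22 mm across, 4 mm thick, on top of the collar 128.5 mm from the carousel's axis, at the middle of the wanted compartment (45 degrees to each side of it, seen from the axis). Origin at the centre of its underside, 50 mm above the bench.
- marker_blue: Blue marker, like the green one, at another compartment.
- marker_yellow: Yellow marker, like the green one, at the third compartment.
- cover (a joint): Angle of the cover (rad), growing anticlockwise seen from above; 0 = opening centred on the blank quarter; limits -3.6 and 3.6. It turns on the carousel's axis with light friction (about 0.1 N m), without clicks, and stays where it is left. At the start it is within 0.5 of 0.
- cover_opening (a point): Point that turns with the cover, a white disc of radius 114 mm, 6 mm thick, top 57 mm above the bench. Its one opening is a sector 76 degrees wide, from radius 24 mm to the rim. This point is on the opening's middle line, 128.5 mm from the axis (just outside the rim), 54 mm above the bench: over the green marker when the opening is centred there. Its x points outward along that line.
- cover_knob (a point): Grip point of the red knob, an upright round post 22 mm in diameter fixed to the cover (it does not spin by itself) 80 mm from the axis, opposite the opening. It stands from the cover's top, 57 mm, to 99 mm above the bench; this point is on its axis, 81 mm above the bench. Round its base is a black foot, radius 16 mm, 4 mm high.
- jaw_center (a point): Centre of the loose pink practice jaw (50 to 100 g) on the bench, 16 mm above its underside: a straight block 66 mm long (x), 26 wide (y), 24 high, with a row of ivory teeth 13 mm wide on top, 32 mm high in all; z is up. Grip it across its width. It fits a compartment lengthwise along the radius, centred about 66 mm from the axis; on the floor there its centre is 21 mm above the bench.
- plaster_model: Bystander: white plaster jaw model, 66 x 70 mm, 32 mm high. Origin under its centre.
- bowl: Bystander: green mixing bowl, 110 mm across, 50 mm high. Origin under its centre.
- bottle: Bystander: amber bottle, 64 mm in diameter, 150 mm high. Origin under its centre.
- jar: Bystander: white jar with a blue lid, 70 mm in diameter, 70 mm high. Origin under its centre.
- bur_block: Bystander: blue block 60 x 100 mm with upright steel burs, 51 mm high. Origin under its centre.
There are look-alikes about, which are no part of the job. Of the things that look like the part that bears jaw_center, the smaller one is meant.

How it is judged:
On the way:
1. the cover's opening is centred on the green compartment, the cover at rest, the jaw not yet in the carousel (horizontal distance between cover_opening and marker_green below 0.015 m and velocity of joint cover between -0.1 and 0.1 rad/s and horizontal distance between jaw_center and carousel_axis above 0.12 m), for 0.2 s.
At the end, for the whole second after the job is handed in: The middle of the cover's opening is within 15 mm of the green marker (measured on the ring of markers), the jaw sits on the floor of the green compartment under the opening, teeth up (its centre lower than 26 mm above the bench, tilted less than 0.2 rad), cover and jaw at rest, everything released (horizontal distance between cover_opening and marker_green below 0.015 m and x of jaw_center in the frame of cover_opening between -0.0965 and -0.0265 m and y of jaw_center in the frame of cover_opening between -0.042 and 0.042 m and height (world z) of jaw_center below 0.026 m and angle between jaw_center's own z axis and vertical below 0.2 rad and velocity of joint cover between -0.05 and 0.05 rad/s and linear speed of jaw below 0.02 m/s); the robot touches nothing.
It fails at once if the jaw dropped from a height or thrown (moving faster than 0.8 m/s while not held) (linear speed of jaw above 0.8 m/s and contact force between the fingers and jaw below 0.05 N).
It fails at once if a bystander moved more than 30 mm (distance of any of plaster_model, bowl, bottle, jar, bur_block from where it was at the start of the episode above 0.03 m).
It also fails if it takes over 72 s, if anything falls off the work surface, if the arm or the gripper's body presses on something with over 40 N, if the wrist force passes 120 N, or if a joint passes its speed limit or range.

### The arm

A 6-joint arm with a two-finger parallel gripper is mounted at the origin on the work surface. World frame = base frame: x ahead of the robot, y to its left, z up, the work surface at z = 0. Lengths are in m, angles in rad, forces in N, time in s.
With the tool pointing down it reaches from about 0.35 to 0.775 m from the base axis. Payload 7.3 kg.
Tool frame: the origin (TCP) lies on the front face of the gripper's body, between the roots of the fingers; the fingertips stand 66 mm ahead of it and the grasp point (between the pads) lies 47 mm ahead of it; z points along the fingers, y is the direction in which the jaws open and shut (so a half turn about z gives the same grasp; the last joint's range is limited). The gripper opens to 92 mm and grips with 3 to 60 N. Pads are 19 mm wide; open, the fingers measure 130 mm over their backs; the gripper's body (75 mm by 190 mm) begins 47 mm behind the grasp point.
Start: joints at [-1.469, 0.342, 1.524, -0, 1.275, -0.146], TCP at [0.129, -0.509, 0.292] pointing down, gripper open.
Joint ranges: [-2.53, 2.53], [-0.77, 2.02], [0.04, 2.7], [-1, 4.14], [0.28, 2.66], [-3.11, 3.11]. Speed limits (rad/s): [2.57, 2.57, 3.14, 3.14, 3.14, 3.14].

### API

Orientations are given as [roll, pitch, yaw] about the fixed x, y, z axes, in that order (R = Rz(yaw) Ry(pitch) Rx(roll)).
In Python, from cell import observe, read_camera, hand_in, search_frame, tip_of gives the robot as it stands. The module is installed in compiled form; this text tells all that it offers.
- The arm moves only by the tool apply_moves, never from a script. Its argument "motion" is a list of rows, each an object with "offset": the shift along the tool's x, y, z in mm, a list of three; "rotation": the turn, a rotation vector about the tool's x, y, z in rad, a list of three. In form: [{"offset": [x, y, z], "rotation": [rx, ry, rz]}, ...]. A call has 1 to 12 rows; each row shifts and turns the pose as measured when the row begins, along the tool's axes as they then stand; what a row does not reach is not made up. A row lasts 1/12 s, in which the tool goes at most 41.7 mm and 7.16 degrees, less where a joint would pass 70% of its speed; a pose out of reach is approached as far as the arm can. A call with a gripper value outside its range is refused whole. "grip" is the closure, from 0 (fully open) to 1 (shut), set as the call begins (left out, the last holds). The fingers move at their own pace and stop on an object; "grip_force" is the grip in N (left out, the last holds). Time passes only in rows, so rows that do not move let the fingers close. It gives the time, the measured TCP pose, the force and the opening at its end, in the units of the state.
- observe(): the state, without advancing time (a new reading comes with each control period).
- read_camera(name): name is "scene" or "top" or "wrist"; returns a dict with "img" (400x640x3 uint8, red, green, blue), "camera_matrix" (3x3 intrinsics, pixels), "D" ([k1, k2, p1, p2, k3] as OpenCV has them; the pictures are not rectified), "R" (3x3) and "t" (3): a world point X has camera coordinates R X + t; the wrist camera has in their place "tool_from_camera" (4x4, takes a point from camera to tool coordinates, whose origin is the TCP and whose axes are the flange's). Camera axes: x right, y down, z forward; pixel columns grow to the right and rows downward; lengths in m; the calibration is good to about 2 mm. A picture is of the moment at which its call begins: read the wrist's pose just before it. There is no depth.
- hand_in(): hands the job in, once; it reports no verdict.
Trained networks look in a picture, given as the dict that the camera call returned (one of the last four; its "shot" number tells which), for a name from the list of things; names that differ only in an ending like _2 or _b are one class to them, and where a whole thing is asked for, a point or a joint stands for the part that bears it (a point fixed in the world has none). Each returns a list of dicts, best first, with "score" (0 to 1); they miss things now and then, are a little off and sometimes report something else, mostly with a low value. They report only what shows in the picture. A call takes as long as a camera call. They do not tell look-alikes from the thing itself.
- search_frame(query, picture): "location" ([x, y, z] in m, in world coordinates, good to about 4 mm: the middle of the surface that is visible of it).
- tip_of(query, picture): "location" ([x, y, z] in m, in world coordinates, good to about 4 mm: a listed point, or the origin of a listed thing).
The state is a dict: "time": time; "qpos": joint angles; "qvel": joint speeds; "joint_efforts": joint torques, N m; "tool_pos": TCP position; "tool_rot": TCP orientation; "contact_force": force on the tool from outside, world axes, zero at the start; "torque": the same for the moment, N m; "opening": finger opening in m.
Only numpy, scipy, OpenCV 4.12 (cv2) and the standard library are available. Lean on these libraries where they do the work, as an engineer would, in place of code of your own. Each camera call takes 0.05 s, during which the arm holds its last target.

## Working session

There is one attempt and no reset: what is moved stays moved. The work goes in short steps, Python scripts to look and compute and a tool call to move; the robot and the scene stay as the last step left them, time stands still between calls to the robot, and variables do not carry over. Pictures are saved under pics/ and viewed, and the job is handed in when it is done.

Besides the shell and the picture viewer there is one more tool, called after "Emit:" by a JSON object that holds its "method" and its "body". apply_moves: Moves the arm, as the interface text tells. Its arguments: {"type":"object","properties":{"motion":{"type":"array"},"grip":{"type":"number"},"grip_force":{"type":"number"}},"required":["motion"]}

```bash
mkdir -p pics; ls
python3 - <<'E'
from cell import *
import cv2
s=observe(); print(s)
for n in ["scene","top"]:
    p=read_camera(n); cv2.imwrite(f"pics/{n}0.png",p["img"][:,:,::-1])
    print(n,p["shot"])
    for q in ["carousel_axis","marker_green","marker_blue","marker_yellow","cover_opening","cover_knob","jaw_center","plaster_model","bowl","bottle","jar","bur_block"]:
        print(q,[(round(float(d["score"]),2),[round(float(v),3) for v in d["location"]]) for d in tip_of(q,p)[:4]])
E
```

```text
pics
{'time': 0.0, 'qpos': array([-1.46896858e+00,  3.42741801e-01,  1.52502140e+00, -5.72774582e-05,
        1.27534295e+00, -1.46025020e-01]), 'qvel': array([-1.15679012e-03, -6.72337995e-05,  4.49781143e-05,  1.58312637e-03,
       -2.51535605e-03,  1.08602728e-03]), 'joint_efforts': array([-1.07586322e-03, -4.31245136e+01, -2.44219744e+01,  7.17211794e-02,
        5.57910406e-02, -1.23179148e-04]), 'tool_pos': array([ 0.1287594 , -0.50866034,  0.29153343]), 'tool_rot': array([-3.14008729e+00, -1.66036775e-04,  2.47869359e-01]), 'contact_force': array([ 0.60907463, -0.08282203,  0.21903132]), 'torque': array([0.00229847, 0.00300104, 0.02783567]), 'opening': 0.09190041463611845}
scene 1
carousel_axis [(0.78, [0.553, -0.13, 0.051])]
marker_green [(0.5, [0.503, -0.012, 0.051])]
marker_blue [(0.58, [0.595, -0.249, 0.054])]
marker_yellow [(0.51, [0.428, -0.176, 0.047])]
cover_opening []
cover_knob [(0.81, [0.489, -0.181, 0.082])]
jaw_center [(0.64, [0.61, 0.303, 0.02]), (0.57, [0.484, 0.275, 0.015])]
plaster_model [(0.76, [0.663, 0.178, -0.003])]
bowl [(0.96, [0.351, 0.421, -0.001]), (0.61, [0.593, -0.252, 0.054])]
bottle [(0.64, [0.555, -0.403, 0.002])]
jar [(0.79, [0.714, -0.393, -0.001])]
bur_block [(0.96, [0.422, -0.431, -0.003])]
top 2
carousel_axis [(0.81, [0.551, -0.133, 0.05])]
marker_green []
marker_blue [(0.32, [0.349, 0.423, 0.004])]
marker_yellow []
cover_opening []
cover_knob [(0.82, [0.487, -0.183, 0.082])]
jaw_center [(0.85, [0.619, 0.297, 0.021]), (0.73, [0.35, 0.422, 0.003]), (0.59, [0.483, 0.269, 0.016])]
plaster_model [(0.83, [0.664, 0.183, 0.001])]
bowl [(0.75, [0.352, 0.422, 0.003])]
bottle [(0.68, [0.555, -0.401, 0.001])]
jar [(0.77, [0.716, -0.392, -0.003]), (0.41, [0.593, -0.255, 0.047])]
bur_block [(0.79, [0.419, -0.436, -0.002])]
```

View pics/scene0.png

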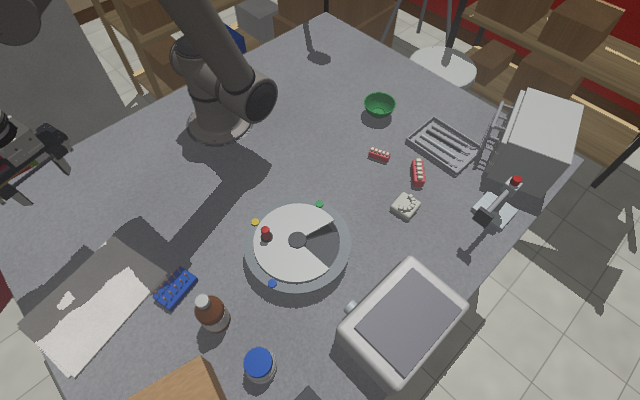

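View pics/top0.png

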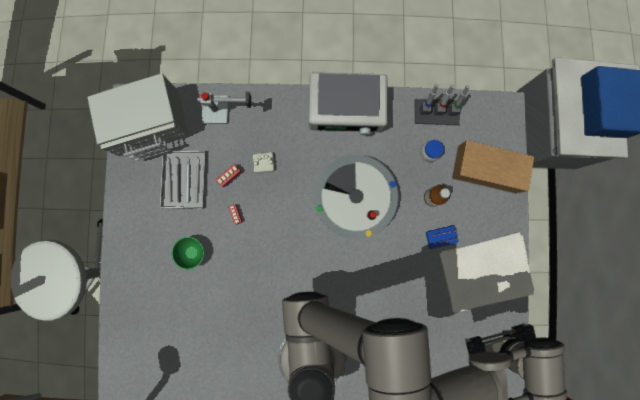

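Scene/top views agree: the carousel centre is at about (0.552,-0.131), green at about 112°, the knob at about 218°, and the smaller jaw at about (0.483,0.272). I'll write the helpers, then approach the knob.

```bash
cat > h.py <<'E'
from cell import *
import numpy as np, cv2
from scipy.spatial.transform import Rotation as Ro
def pose():
    s=observe(); return np.array(s["tool_pos"]),Ro.from_euler("xyz",s["tool_rot"])
def rows(path,p=None,R=None):
    """path: list of (xyz TCP, yaw) ; prints tool-frame rows"""
    if p is None: p,R=pose()
    out=[]
    for X,y in path:
        T=Ro.from_euler("xyz",[np.pi,0,y])
        o=R.inv().apply(np.array(X)-p)*1000; r=(R.inv()*T).as_rotvec()
        out.append((o.round(1).tolist(),r.round(3).tolist())); p,R=np.array(X),T
    for o in out: print(o)
def cam(n):
    p0,R0=pose(); p=read_camera(n)
    if n=="wrist":
        M=np.array(p["tool_from_camera"]); Rc=R0.as_matrix()@M[:3,:3]; c=R0.as_matrix()@M[:3,3]+p0
        p["Rw"],p["c"]=Rc,c
    else:
        p["Rw"]=np.array(p["R"]).T; p["c"]=-p["Rw"]@np.array(p["t"])
    return p
def px2w(p,uv,z):
    uv=np.array(uv,float).reshape(-1,1,2)
    n=cv2.undistortPoints(uv,np.array(p["camera_matrix"]),np.array(p["D"])).reshape(-1,2)
    d=np.c_[n,np.ones(len(n))]@p["Rw"].T
    return p["c"]+d*((z-p["c"][2])/d[:,2])[:,None]
def w2px(p,X):
    R=p["Rw"].T; 
    return cv2.projectPoints(np.array(X,float).reshape(-1,3),cv2.Rodrigues(R)[0],-R@p["c"],np.array(p["camera_matrix"]),np.array(p["D"]))[0].reshape(-1,2)
def blobs(p,lo,hi,amin=15):
    h=cv2.cvtColor(p["img"],cv2.COLOR_RGB2HSV); m=cv2.inRange(h,np.array(lo),np.array(hi))
    n,l,st,c=cv2.connectedComponentsWithStats(m)
    return [(int(st[i,4]),c[i]) for i in range(1,n) if st[i,4]>=amin]
def save(p,n): cv2.imwrite(f"pics/{n}.png",p["img"][:,:,::-1])
E
python3 - <<'E'
from h import *
p,R=pose()
q=read_camera("wrist"); print(q["tool_from_camera"])
a=np.array([0.129,-0.509,0.292]); b=np.array([0.488,-0.182,0.292])
rows([(a+(b-a)*k/12,0.248) for k in range(1,13)],p,R)
E
```

```text
[[-1.06529223e-03 -9.60529138e-01 -2.78177355e-01  7.42094179e-02]
 [ 9.99999308e-01 -8.84232566e-04 -7.76340509e-04 -1.06479355e-04]
 [ 4.99724202e-04 -2.78177990e-01  9.60529415e-01 -9.19945046e-02]
 [ 0.00000000e+00  0.00000000e+00  0.00000000e+00  1.00000000e+00]]
([35.9, -19.0, 0.2], [0.0, 0.0, -0.0])
([35.7, -19.1, -0.0], [0.0, 0.0, 0.0])
([35.7, -19.1, -0.0], [0.0, 0.0, 0.0])
([35.7, -19.1, -0.0], [0.0, 0.0, 0.0])
([35.7, -19.1, -0.0], [0.0, 0.0, 0.0])
([35.7, -19.1, -0.0], [0.0, 0.0, 0.0])
([35.7, -19.1, -0.0], [0.0, 0.0, 0.0])
([35.7, -19.1, -0.0], [0.0, 0.0, 0.0])
([35.7, -19.1, -0.0], [0.0, 0.0, 0.0])
([35.7, -19.1, -0.0], [0.0, 0.0, 0.0])
([35.7, -19.1, -0.0], [0.0, 0.0, 0.0])
([35.7, -19.1, -0.0], [0.0, 0.0, 0.0])
```

Emit:
{"method": "apply_moves", "body": {"motion": [{"offset": [35.7,-19.1,0],"rotation": [0,0,0]},{"offset": [35.7,-19.1,0],"rotation": [0,0,0]},{"offset": [35.7,-19.1,0],"rotation": [0,0,0]},{"offset": [35.7,-19.1,0],"rotation": [0,0,0]},{"offset": [35.7,-19.1,0],"rotation": [0,0,0]},{"offset": [35.7,-19.1,0],"rotation": [0,0,0]},{"offset": [35.7,-19.1,0],"rotation": [0,0,0]},{"offset": [35.7,-19.1,0],"rotation": [0,0,0]},{"offset": [35.7,-19.1,0],"rotation": [0,0,0]},{"offset": [35.7,-19.1,0],"rotation": [0,0,0]},{"offset": [35.7,-19.1,0],"rotation": [0,0,0]},{"offset": [35.7,-19.1,0],"rotation": [0,0,0]}], "grip": 0}}

```text
time: 2.35
tool_pos: [0.4948, -0.178, 0.2917]
tool_rot: [3.135, -0.0, 0.233]
contact_force: [0.3, -0.7, 0.0]
opening: 0.0917
```

Emit:
{"method": "apply_moves", "body": {"motion": [{"offset": [0,0,0],"rotation": [0,0,-0.106]},{"offset": [0,0,0],"rotation": [0,0,-0.106]},{"offset": [0,0,0],"rotation": [0,0,-0.106]},{"offset": [0,0,0],"rotation": [0,0,-0.106]},{"offset": [0,0,0],"rotation": [0,0,0]}]}}

```text
time: 2.77
tool_pos: [0.5014, -0.1691, 0.2909]
tool_rot: [3.136, -0.0, 0.687]
contact_force: [0.2, -0.3, -1.1]
opening: 0.0918
```

Run:
```python
from h import *
print(pose()[0],observe()["tool_rot"],observe()["contact_force"])
for n in ["wrist","scene","top"]:
    p=cam(n)
    if n=="wrist": save(p,"wrist1")
    for q in ["carousel_axis","marker_green","marker_blue","marker_yellow","cover_opening","cover_knob"]:
        print(n,q,[(round(float(d["score"]),2),[round(float(v),4) for v in d["location"]]) for d in tip_of(q,p)[:2]])
    for nm,lo,hi,z in [("g",(50,120,60),(75,255,255),.054),("y",(18,120,80),(32,255,255),.054),("b",(105,150,80),(125,255,255),.054),("r",(0,150,60),(8,255,255),.099)]:
        print(n,nm,[(a,c.round(1).tolist(),px2w(p,c,z)[0].round(4).tolist()) for a,c in blobs(p,lo,hi)][:8])
```

```text
[ 0.50144422 -0.16908182  0.29092112] [ 3.13610500e+00 -2.10627260e-04  6.86951763e-01] [ 0.16224041 -0.27486721 -1.09412608]
wrist carousel_axis [(0.68, [0.5469, -0.1311, 0.0458])]
wrist marker_green [(0.81, [0.505, -0.0123, 0.0505])]
wrist marker_blue [(0.72, [0.5934, -0.2539, 0.0469])]
wrist marker_yellow [(0.8, [0.4295, -0.1782, 0.0462]), (0.62, [0.4897, -0.1856, 0.083])]
wrist cover_opening []
wrist cover_knob [(0.65, [0.4877, -0.1859, 0.0834])]
wrist g [(315, [192.6, 66.3], [0.5061, -0.0133, 0.054])]
wrist y [(345, [286.6, 240.1], [0.4293, -0.1761, 0.054]), (308, [519.9, 278.6], [0.5477, -0.3909, 0.054]), (16, [123.1, 294.6], [0.2697, -0.0798, 0.054]), (21, [533.0, 294.8], [0.5437, -0.417, 0.054]), (35, [533.7, 312.2], [0.5302, -0.4343, 0.054]), (37, [122.5, 313.4], [0.249, -0.0907, 0.054])]
wrist b [(1025, [629.4, 159.0], [0.7037, -0.3819, 0.054]), (397, [458.4, 161.7], [0.5929, -0.2526, 0.054]), (837, [430.6, 337.1], [0.4374, -0.367, 0.054])]
wrist r [(654, [330.9, 209.2], [0.4921, -0.1804, 0.099])]
scene carousel_axis [(0.61, [0.5538, -0.1329, 0.0492])]
scene marker_green [(
[... 937 characters left out ...]
.099]), (302, [506.7, 42.9], [0.4939, 0.9629, 0.099])]
top carousel_axis [(0.65, [0.5495, -0.1382, 0.0484])]
top marker_green [(0.38, [0.5085, -0.0101, 0.053])]
top marker_blue [(0.67, [0.6654, 0.182, 0.002])]
top marker_yellow [(0.41, [0.4342, -0.1729, 0.0481])]
top cover_opening []
top cover_knob [(0.16, [0.7147, -0.3928, -0.0034])]
top g [(25, [318.9, 208.6], [0.5057, -0.0128, 0.054]), (651, [189.4, 251.7], [0.3532, 0.4115, 0.054])]
top y [(26, [368.7, 232.8], [0.4296, -0.1777, 0.054])]
top b [(2473, [619.2, 98.5], [0.9295, -1.0983, 0.054]), (251, [434.0, 148.5], [0.7162, -0.3955, 0.054]), (423, [441.4, 236.7], [0.4211, -0.4195, 0.054])]
top r [(38, [204.7, 95.9], [0.867, 0.3729, 0.099])]
```

View pics/wrist1.png

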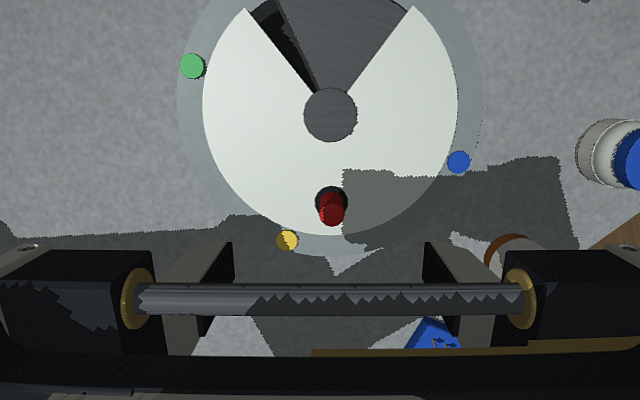

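The wrist view shows the knob at (331,210), green at (192,66), blue at (458,162), yellow at (287,240), and the opening centred on column 330. That puts the axis at about (0.550,-0.133), green at 109.9° and the knob at about 219.4°, or (0.488,-0.184).

Run:
```python
from h import *
y=observe()["tool_rot"][2]
rows([((.488,-.184,.2909),y),((.488,-.184,.131),y)])
```

```text
([-19.5, 2.9, 0.1], [0.006, -0.0, -0.0])
([0.0, -0.0, 159.9], [0.0, 0.0, 0.0])
```

Emit:
{"method": "apply_moves", "body": {"motion": [{"offset": [-19.5,2.9,0],"rotation": [0.006,0,0]},{"offset": [0,0,0],"rotation": [0,0,0]},{"offset": [0,0,30],"rotation": [0,0,0]},{"offset": [0,0,30],"rotation": [0,0,0]},{"offset": [0,0,0],"rotation": [0,0,0]},{"offset": [0,0,0],"rotation": [0,0,0]}]}}

```text
time: 4.32
tool_pos: [0.4895, -0.1844, 0.2317]
tool_rot: [3.137, -0.003, 0.681]
contact_force: [-0.5, -0.6, 0.7]
opening: 0.0918
```

Run:
```python
from h import *
p=cam("wrist"); save(p,"wrist2")
for q in ["cover_knob","carousel_axis","marker_yellow"]:
    print(q,[(round(float(d["score"]),2),[round(float(v),4) for v in d["location"]]) for d in tip_of(q,p)[:2]])
print(w2px(p,[[.488,-.184,.099],[.488,-.184,.057],[.55,-.133,.057]]))
y=observe()["tool_rot"][2];print(y)
rows([((.488,-.184,.131),y)])
```

```text
cover_knob [(0.65, [0.4907, -0.1863, 0.0814])]
carousel_axis [(0.96, [0.5508, -0.1347, 0.049]), (0.39, [0.4905, -0.1853, 0.0838])]
marker_yellow [(0.58, [0.4313, -0.179, 0.0446])]
[[326.06778084 217.0159609 ]
 [326.11060911 199.86493872]
 [325.04562804  91.95885287]]
0.6816683564095616
([-1.5, -2.5, 102.0], [0.008, -0.004, -0.0])
```

View pics/wrist2.png

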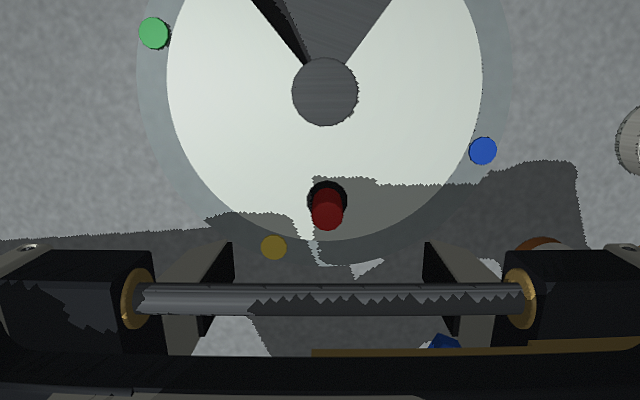

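The knob top appears at (328,215) against a predicted (326,217), so the position is good. I'll descend and grip.

Emit:
{"method": "apply_moves", "body": {"motion": [{"offset": [-0.5,-1,25],"rotation": [0.005,-0.003,0]},{"offset": [0,0,25],"rotation": [0,0,0]},{"offset": [0,0,20],"rotation": [0,0,0]},{"offset": [0,0,15],"rotation": [0,0,0]},{"offset": [0,0,0],"rotation": [0,0,0]},{"offset": [0,0,0],"rotation": [0,0,0]}]}}

```text
time: 5.02
tool_pos: [0.4948, -0.1866, 0.1541]
tool_rot: [3.122, -0.008, 0.682]
contact_force: [-0.3, -0.0, 0.3]
opening: 0.0918
```

Run:
```python
from h import *
p=cam("wrist"); save(p,"wrist3")
y=observe()["tool_rot"][2];print(observe()["tool_rot"],pose()[0],observe()["contact_force"])
rows([((.488,-.184,.131),y)])
```

```text
[ 3.12178263 -0.00848415  0.68245827] [ 0.49480708 -0.18657984  0.15432905] [-0.60767934  0.53666352 -0.15573992]
([-3.9, -6.8, 23.2], [0.02, -0.008, -0.0])
```

View pics/wrist3.png

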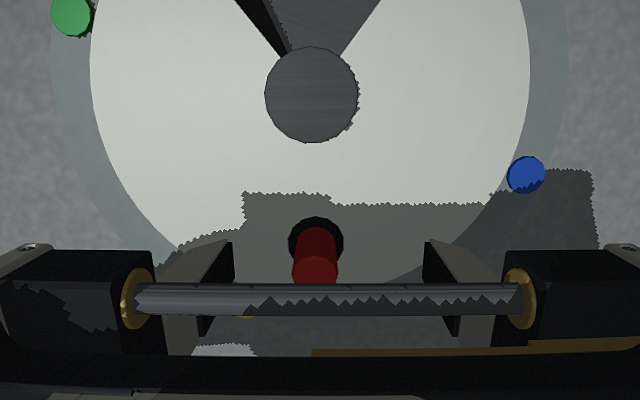

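Emit:
{"method": "apply_moves", "body": {"motion": [{"offset": [-3.9,-6.8,8],"rotation": [0.02,-0.008,0]},{"offset": [0,0,0],"rotation": [0,0,0]},{"offset": [0,0,0],"rotation": [0,0,0]}]}}

```text
time: 5.32
tool_pos: [0.4885, -0.1843, 0.149]
tool_rot: [3.138, -0.002, 0.683]
contact_force: [0.2, 0.9, -0.2]
opening: 0.0916
```

Run:
```python
from h import *
y=observe()["tool_rot"][2];print(observe()["tool_rot"],pose()[0],observe()["contact_force"])
rows([((.488,-.184,.131),y)])
```

```text
[ 3.13819119e+00 -1.88168228e-03  6.82547236e-01] [ 0.48847869 -0.18431148  0.14900564] [ 0.22073522  0.90172051 -0.24237069]
([-0.2, -0.6, 18.0], [0.003, -0.002, -0.0])
```

Emit:
{"method": "apply_moves", "body": {"motion": [{"offset": [0,0,18],"rotation": [0.003,-0.002,0]},{"offset": [0,0,0],"rotation": [0.003,0,0]},{"offset": [0,0,0],"rotation": [0,0,0]}]}}

```text
time: 5.57
tool_pos: [0.4895, -0.1849, 0.1331]
tool_rot: [3.141, -0.001, 0.683]
contact_force: [0.5, 0.6, 0.0]
opening: 0.0918
```

Emit:
{"method": "apply_moves", "body": {"motion": [{"offset": [0,0,0],"rotation": [0,0,0]},{"offset": [0,0,0],"rotation": [0,0,0]},{"offset": [0,0,0],"rotation": [0,0,0]},{"offset": [0,0,0],"rotation": [0,0,0]},{"offset": [0,0,0],"rotation": [0,0,0]},{"offset": [0,0,0],"rotation": [0,0,0]},{"offset": [0,0,0],"rotation": [0,0,0]},{"offset": [0,0,0],"rotation": [0,0,0]}], "grip": 1, "grip_force": 10}}

```text
time: 6.23
tool_pos: [0.4906, -0.1855, 0.1364]
tool_rot: [3.136, -0.003, 0.683]
contact_force: [-0.2, 0.5, -0.8]
opening: 0.0429
```

Run:
```python
from h import *
p=cam("wrist"); save(p,"wrist4")
s=observe();print(s["tool_rot"],pose()[0],s["contact_force"],s["torque"],s["opening"])
for nm,lo,hi,z in [("g",(50,120,60),(75,255,255),.054),("b",(105,150,80),(125,255,255),.054)]:
        print(nm,[(a,c.round(1).tolist(),px2w(p,c,z)[0].round(4).tolist()) for a,c in blobs(p,lo,hi)][:8])
```

```text
[ 3.13641052 -0.0032347   0.68258257] [ 0.49062955 -0.18549077  0.13641782] [0.45000579 0.0237326  0.28886179] [-0.00111966 -0.04642134 -0.04193991] 0.03910610255649049
g [(754, [56.9, 9.1], [0.5023, -0.0154, 0.054])]
b [(921, [555.3, 171.9], [0.5942, -0.2502, 0.054])]
```

View pics/wrist4.png

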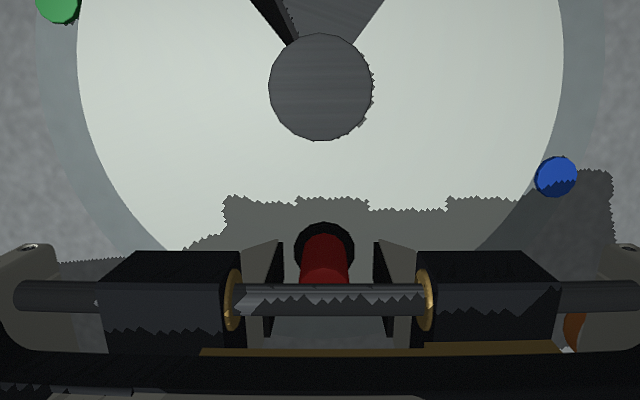

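Emit:
{"method": "apply_moves", "body": {"motion": [{"offset": [0,0,3],"rotation": [0.003,-0.003,0]},{"offset": [0,0,1],"rotation": [0,0,0]},{"offset": [0,0,0.5],"rotation": [0,0,0]},{"offset": [0,0,0.5],"rotation": [0,0,0]},{"offset": [0,0,0.5],"rotation": [0,0,0]}]}}

```text
time: 6.7
tool_pos: [0.4907, -0.1856, 0.1318]
tool_rot: [3.139, 0.0, 0.683]
contact_force: [-2.5, 0.5, 7.5]
opening: 0.0217
```

Run:
```python
from h import *
s=observe();print(s["tool_rot"],pose()[0],s["contact_force"],s["torque"],s["opening"])
c=np.array([.550,-.133]); p=pose()[0]; v=p[:2]-c
print(np.hypot(*v),np.degrees(np.arctan2(v[1],v[0])))
y0=s["tool_rot"][2]
a0=np.arctan2(v[1],v[0]); r=np.hypot(*v); n=18
rows([((*(c+r*np.array([np.cos(a0+k*.0698),np.sin(a0+k*.0698)])),p[2]),y0+k*.0698) for k in range(1,n+1)][:4])
```

```text
[3.13909980e+00 2.20045624e-04 6.83047352e-01] [ 0.490715   -0.18560072  0.13179807] [-2.48478749  0.54335323  7.47690726] [0.16970828 0.34354056 0.02088384] 0.021665899188343118
0.07925621113023562 -138.41889862460857
([0.4, 5.5, 0.0], [0.002, 0.0, -0.07])
([0.4, 5.5, 0.0], [0.0, 0.0, -0.07])
([0.4, 5.5, 0.0], [0.0, 0.0, -0.07])
([0.4, 5.5, 0.0], [0.0, 0.0, -0.07])
```

Emit:
{"method": "apply_moves", "body": {"motion": [{"offset": [0.3,5.5,0],"rotation": [0,0,-0.07]},{"offset": [0.3,5.5,0],"rotation": [0,0,-0.07]},{"offset": [0.3,5.5,0],"rotation": [0,0,-0.07]},{"offset": [0.3,5.5,0],"rotation": [0,0,-0.07]},{"offset": [0.3,5.5,0],"rotation": [0,0,-0.07]},{"offset": [0.3,5.5,0],"rotation": [0,0,-0.07]}]}}

```text
time: 7.2
tool_pos: [0.5174, -0.2054, 0.1319]
tool_rot: [3.14, -0.0, 1.118]
contact_force: [0.1, 0.8, 1.7]
opening: 0.0216
```

```bash
cat > arc.py <<'E'
from h import *
s=observe();print(s["tool_rot"],pose()[0],s["contact_force"],s["torque"],s["opening"])
c=np.array([.550,-.133]); p=pose()[0]; v=p[:2]-c
a=np.degrees(np.arctan2(v[1],v[0]))%360
print("r",np.hypot(*v),"ang",a, "yaw",np.degrees(s["tool_rot"][2]), "togo",289.9-a)
y0=s["tool_rot"][2]; a0=np.radians(a); r=.08
rows([((*(c+r*np.array([np.cos(a0+k*.0698),np.sin(a0+k*.0698)])),.131),y0+k*.0698) for k in range(1,3)])
E
python3 arc.py
```

```text
[ 3.13981359e+00 -2.91035875e-04  1.11840924e+00] [ 0.51742357 -0.20538946  0.13189522] [0.08738374 0.82593273 1.71052377] [ 0.24010754 -0.10800669 -0.11694307] 0.021565727662254956
r 0.07938172432803806 ang 245.7714799388972 yaw 64.08012913680757 togo 44.12852006110279
([-0.3, 5.6, 0.9], [0.002, -0.0, -0.07])
([0.4, 5.6, 0.0], [0.0, 0.0, -0.07])
```

Emit:
{"method": "apply_moves", "body": {"motion": [{"offset": [0.3,5.6,0],"rotation": [0,0,-0.07]},{"offset": [0.3,5.5,0],"rotation": [0,0,-0.07]},{"offset": [0.3,5.5,0],"rotation": [0,0,-0.07]},{"offset": [0.3,5.5,0],"rotation": [0,0,-0.07]},{"offset": [0.3,5.5,0],"rotation": [0,0,-0.07]},{"offset": [0.3,5.5,0],"rotation": [0,0,-0.07]},{"offset": [0.3,5.5,0],"rotation": [0,0,-0.07]},{"offset": [0.3,5.5,0],"rotation": [0,0,-0.07]}]}}

```text
time: 7.87
tool_pos: [0.5631, -0.2115, 0.1319]
tool_rot: [3.139, -0.002, 1.704]
contact_force: [0.2, 1.0, 1.9]
opening: 0.0216
```

```bash
python3 arc.py
python3 - <<'E'
from h import *
p=cam("wrist");save(p,"wrist5"); 
for n in ["wrist","scene","top"]:
    q=p if n=="wrist" else cam(n)
    if n!="wrist": save(q,n+"5")
    for k in ["cover_opening","marker_green","carousel_axis","cover_knob"]:
        print(n,k,[(round(float(d["score"]),2),[round(float(v),4) for v in d["location"]]) for d in tip_of(k,q)[:2]])
E
```

```text
[ 3.13906710e+00 -1.65735678e-03  1.70424487e+00] [ 0.56306027 -0.21152693  0.13190208] [0.163338   1.04764367 1.89865784] [ 0.15114198 -0.01873764 -0.09163689] 0.02164662580763845
r 0.07960558648373466 ang 279.4427646579089 yaw 97.64603820711253 togo 10.457235342091053
([-0.0, 5.6, 0.9], [0.003, -0.002, -0.07])
([0.4, 5.6, 0.0], [0.0, 0.0, -0.07])
wrist cover_opening []
wrist marker_green []
wrist carousel_axis [(0.69, [0.5517, -0.1346, 0.0508])]
wrist cover_knob [(0.65, [0.5636, -0.2123, 0.0838])]
scene cover_opening []
scene marker_green [(0.55, [0.5032, -0.0129, 0.0487])]
scene carousel_axis [(0.83, [0.5546, -0.133, 0.0518]), (0.53, [0.4823, 0.2737, 0.0181])]
scene cover_knob [(0.71, [0.5623, -0.2122, 0.0829])]
top cover_opening []
top marker_green [(0.57, [0.5066, -0.01, 0.0514])]
top carousel_axis [(0.77, [0.5512, -0.1389, 0.0522])]
top cover_knob [(0.88, [0.5618, -0.2109, 0.0811])]
```

View pics/wrist5.png

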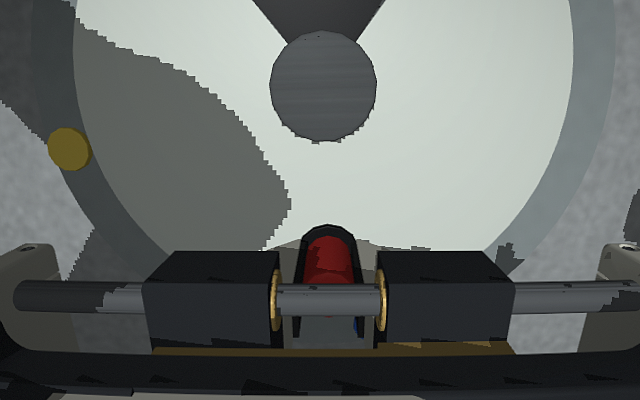

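Emit:
{"method": "apply_moves", "body": {"motion": [{"offset": [0.3,5.5,0],"rotation": [0,0,-0.07]},{"offset": [0.3,5.5,0],"rotation": [0,0,-0.07]},{"offset": [0.1,2.8,0],"rotation": [0,0,-0.035]},{"offset": [0,0,0],"rotation": [0,0,0]},{"offset": [0,0,0],"rotation": [0,0,0]}]}}

```text
time: 9.03
tool_pos: [0.5751, -0.2088, 0.1319]
tool_rot: [-3.141, -0.002, 1.881]
contact_force: [1.6, 0.4, 0.6]
opening: 0.0218
```

```bash
python3 arc.py
```

```text
[-3.14141884e+00 -1.86709927e-03  1.88132439e+00] [ 0.57513584 -0.20880549  0.13188607] [1.64737063 0.35224134 0.60822066] [ 0.20776004 -0.40355626 -0.16149786] 0.02176820782521278
r 0.07986415481326513 ang 288.3446634109207 yaw 107.7919472650576 togo 1.5553365890792747
([0.1, 5.6, 0.9], [-0.0, -0.002, -0.07])
([0.2, 5.6, 0.0], [0.0, 0.0, -0.07])
```

Emit:
{"method": "apply_moves", "body": {"motion": [{"offset": [0.1,2.9,0],"rotation": [0,0,-0.04]},{"offset": [0,0,0],"rotation": [0,0,0]},{"offset": [0,0,0],"rotation": [0,0,0]}]}}

```text
time: 9.28
tool_pos: [0.5773, -0.2081, 0.1319]
tool_rot: [-3.141, -0.002, 1.918]
contact_force: [1.4, 1.0, 1.1]
opening: 0.0215
```

```bash
python3 arc.py
```

```text
[-3.14098711e+00 -1.87333815e-03  1.91795598e+00] [ 0.57732169 -0.20809682  0.13186683] [1.43718171 1.0387045  1.0850658 ] [ 0.20916374 -0.46116245 -0.1654982 ] 0.021521086455010146
r 0.07991249225736645 ang 289.9923726390918 yaw 109.8907830673016 togo -0.09237263909182047
([0.1, 5.6, 0.9], [-0.001, -0.002, -0.07])
([0.2, 5.6, 0.0], [0.0, 0.0, -0.07])
```

Now release and lift, then check the alignment from the overview cameras.

Emit:
{"method": "apply_moves", "body": {"motion": [{"offset": [0,0,0],"rotation": [0,0,0]},{"offset": [0,0,0],"rotation": [0,0,0]},{"offset": [0,0,0],"rotation": [0,0,0]},{"offset": [0,0,0],"rotation": [0,0,0]},{"offset": [0,0,0],"rotation": [0,0,0]},{"offset": [0,0,0],"rotation": [0,0,0]}], "grip": 0}}

```text
time: 9.78
tool_pos: [0.5749, -0.2088, 0.1309]
tool_rot: [-3.136, -0.004, 1.914]
contact_force: [-0.3, 0.3, 0.2]
opening: 0.0575
```

Emit:
{"method": "apply_moves", "body": {"motion": [{"offset": [0,0,-10],"rotation": [0,0,0]},{"offset": [0,0,-30],"rotation": [0,0,0]},{"offset": [0,0,-30],"rotation": [0,0,0]},{"offset": [0,0,-30],"rotation": [0,0,0]},{"offset": [0,0,-30],"rotation": [0,0,0]},{"offset": [0,0,-25],"rotation": [0,0,0]},{"offset": [0,0,0],"rotation": [0,0,0]}]}}

```text
time: 10.37
tool_pos: [0.5747, -0.2087, 0.2948]
tool_rot: [-3.133, -0.007, 1.913]
contact_force: [0.1, 0.5, 0.3]
opening: 0.0915
```

Run:
```python
from h import *
print(pose()[0],observe()["tool_rot"],observe()["opening"])
p=cam("wrist");save(p,"wrist6")
C=[.5505,-.1325]
def pol(X): v=np.array(X[:2])-C; return round(float(np.hypot(*v)),4),round(float(np.degrees(np.arctan2(v[1],v[0]))%360),1)
for n,lo,hi,z in [("g",(50,120,60),(75,255,255),.054),("b",(105,150,80),(125,255,255),.054),("y",(18,120,80),(32,255,255),.054),("r",(0,150,60),(8,255,255),.099)]:
    print(n,[(a,c.round(1).tolist(),px2w(p,c,z)[0].round(4).tolist(),pol(px2w(p,c,z)[0])) for a,c in blobs(p,lo,hi,100)][:8])
cv2.setNumThreads(1)
q=cam("scene"); cv2.imwrite("pics/scene6.png",cv2.resize(q["img"][170:310,200:400,::-1],None,fx=4,fy=4,interpolation=2))
print([(d["score"],pol(d["location"])) for d in tip_of("cover_knob",q)],[(d["score"],pol(d["location"])) for d in tip_of("marker_green",q)],[(d["score"],d["location"]) for d in tip_of("jaw_center",q)])
```

```text
[ 0.57468445 -0.20870424  0.29477805] [-3.13250617 -0.00688296  1.91331349] 0.09150581647523678
g []
b [(344, [333.3, 229.3], [0.5927, -0.2528, 0.054], (0.1275, 289.3)), (131, [158.7, 269.2], [0.4367, -0.3564, 0.054], (0.2511, 243.1))]
y [(427, [192.1, 96.3], [0.4291, -0.176, 0.054], (0.129, 199.7)), (134, [527.1, 282.1], [0.8043, -0.24, 0.054], (0.2757, 337.0)), (136, [529.9, 317.5], [0.8286, -0.2771, 0.054], (0.3134, 332.5))]
r [(660, [333.2, 188.8], [0.5748, -0.204, 0.099], (0.0755, 288.8))]
[(0.68, (0.0813, 290.0))] [(0.61, (0.1281, 110.7)), (0.23, (0.0802, 290.4))] [(0.75, [0.4821, 0.2737, 0.0153]), (0.58, [0.6118, 0.3005, 0.0215])]
```

View pics/wrist6.png

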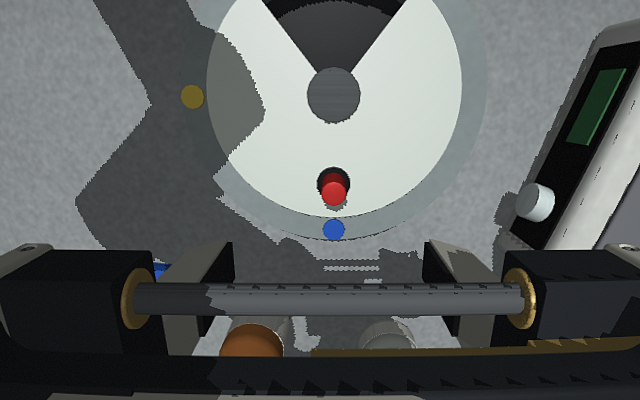

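View pics/scene6.png

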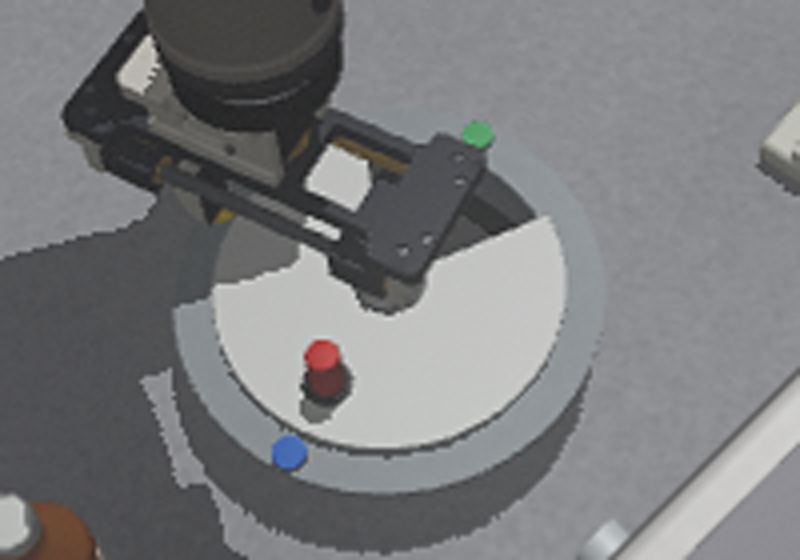

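The wrist view shows the knob (333,189), blue (333,229, opposite green) and pillar (334,96) in one column, so the cover is centred to within about 1°. Next is the jaw.

Run:
```python
from h import *
p,R=pose(); y=observe()["tool_rot"][2]
b=np.array([.478,.262,.292]); n=14; y1=np.radians(29)
rows([(p+(b-p)*k/n,y+(y1-y)*k/n) for k in range(1,n+1)])
```

```text
([33.9, 4.9, 0.1], [-0.019, -0.016, 0.101])
([34.2, 1.5, -0.4], [0.0, -0.0, 0.1])
([34.2, -2.0, -0.4], [-0.0, -0.0, 0.1])
([33.8, -5.4, -0.4], [-0.0, -0.0, 0.1])
([33.1, -8.8, -0.4], [-0.0, -0.0, 0.1])
([32.0, -12.0, -0.4], [-0.0, -0.0, 0.1])
([30.7, -15.2, -0.4], [-0.0, -0.0, 0.1])
([29.0, -18.2, -0.4], [-0.0, -0.0, 0.1])
([27.0, -21.0, -0.4], [0.0, -0.0, 0.1])
([24.8, -23.6, -0.4], [0.0, -0.0, 0.1])
([22.3, -26.0, -0.4], [0.0, -0.0, 0.1])
([19.6, -28.1, -0.4], [0.0, -0.0, 0.1])
([16.7, -29.9, -0.4], [0.0, -0.0, 0.1])
([13.6, -31.4, -0.4], [0.0, -0.0, 0.1])
```

Emit:
{"method": "apply_moves", "body": {"motion": [{"offset": [33.9,4.9,0],"rotation": [-0.01,-0.007,0.1]},{"offset": [34.2,1.5,0],"rotation": [0,0,0.1]},{"offset": [34.2,-2,0],"rotation": [0,0,0.1]},{"offset": [33.8,-5.4,0],"rotation": [0,0,0.1]},{"offset": [33.1,-8.8,0],"rotation": [0,0,0.1]},{"offset": [32,-12,0],"rotation": [0,0,0.1]},{"offset": [30.7,-15.2,0],"rotation": [0,0,0.1]},{"offset": [29,-18.2,0],"rotation": [0,0,0.1]},{"offset": [27,-21,0],"rotation": [0,0,0.1]},{"offset": [24.8,-23.6,0],"rotation": [0,0,0.1]},{"offset": [22.3,-26,0],"rotation": [0,0,0.1]}]}}

```text
time: 11.53
tool_pos: [0.4969, 0.1713, 0.2728]
tool_rot: [-3.105, 0.027, 0.751]
contact_force: [0.8, -0.4, -0.2]
opening: 0.0918
```

Run:
```python
from h import *
print(pose()[0],observe()["tool_rot"])
p=cam("wrist");save(p,"wrist7")
print([(d["score"],d["location"]) for d in tip_of("jaw_center",p)])
q=cam("scene"); cv2.imwrite("pics/scene7.png",cv2.resize(q["img"][90:230,320:480,::-1],None,fx=4,fy=4,interpolation=2))
q=cam("top"); cv2.imwrite("pics/top7.png",cv2.resize(q["img"][130:270,150:300,::-1],None,fx=4,fy=4,interpolation=2))
rows([((.478,.262,.292),np.radians(29))])
```

```text
[0.49690957 0.17129915 0.27283536] [-3.10547063  0.02659807  0.75067906]
[(0.61, [0.4865, 0.2738, 0.0194])]
([48.5, -80.4, -17.4], [-0.032, 0.031, 0.253])
```

View pics/wrist7.png

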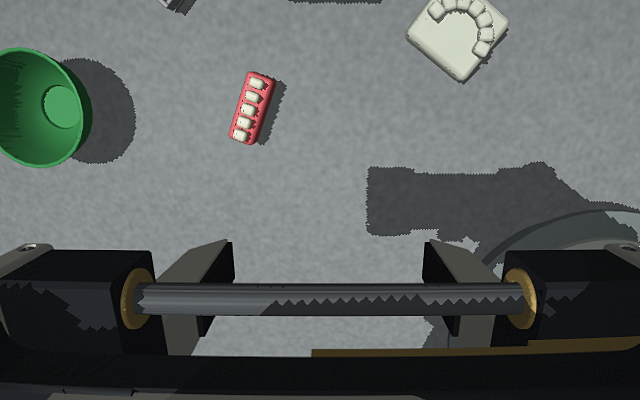

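View pics/top7.png

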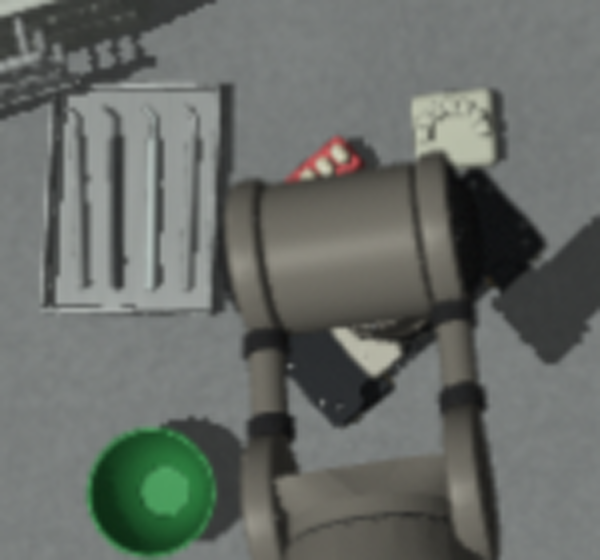

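The wrist view shows the jaw at (253,108), tilted to the lower left; its tooth row runs from (258,83) to (240,135). I'll measure its axis.

```bash
cat > jaw.py <<'E'
from h import *
import sys
p=cam("wrist"); save(p,sys.argv[1])
h=cv2.cvtColor(p["img"],cv2.COLOR_RGB2HSV)
m=cv2.inRange(h,np.array((0,90,70)),np.array((10,255,255)))|cv2.inRange(h,np.array((165,90,70)),np.array((180,255,255)))
m=cv2.morphologyEx(m,cv2.MORPH_CLOSE,np.ones((13,13)))
n,l,st,c=cv2.connectedComponentsWithStats(m)
for i in range(1,n):
    if st[i,4]<400: continue
    k,_=cv2.findContours((l==i).astype(np.uint8),cv2.RETR_EXTERNAL,2); k=k[0].reshape(-1,2)
    W=px2w(p,k,.024)[:,:2]; r=cv2.minAreaRect((W*1000).astype(np.float32)); B=cv2.boxPoints(r)
    e=[B[1]-B[0],B[2]-B[1]]; L=max(e,key=np.linalg.norm)
    print(st[i,4],c[i].round(),"ctr",np.round(r[0],1),"size",np.round(r[1],1),"ang",np.degrees(np.arctan2(L[1],L[0]))%180)
print([(round(float(d["score"]),2),np.round(d["location"],4)) for d in tip_of("jaw_center",p)])
print(pose()[0],observe()["tool_rot"])
E
python3 jaw.py w8
```

```text
1904 [250. 106.] ctr [483.9 271.4] size [65.2 26.6] ang 19.901436
[(0.66, array([0.486 , 0.2716, 0.0178]))]
[0.49806321 0.16895079 0.273503  ] [-3.10646227  0.0252841   0.75672503]
```

Run:
```python
from h import *
p,R=pose(); y=observe()["tool_rot"][2]
b=np.array([.478,.268,.25]); n=4; y1=np.radians(21)
rows([(p+(b-p)*k/n,y+(y1-y)*k/n) for k in range(1,n+1)])
```

```text
([13.5, -21.2, 6.3], [-0.034, 0.027, 0.097])
([11.2, -22.6, 5.9], [0.0, -0.0, 0.098])
([8.9, -23.6, 5.9], [0.0, -0.0, 0.098])
([6.6, -24.4, 5.9], [0.0, -0.0, 0.098])
```

Emit:
{"method": "apply_moves", "body": {"motion": [{"offset": [13.5,-21,6],"rotation": [-0.034,0.027,0.098]},{"offset": [11,-22.6,6],"rotation": [0,0,0.098]},{"offset": [9,-23.6,6],"rotation": [0,0,0.098]},{"offset": [6,-22,6],"rotation": [0,0,0.098]},{"offset": [0,0,0],"rotation": [0,0,0]}]}}

```text
time: 12.25
tool_pos: [0.4822, 0.2597, 0.2476]
tool_rot: [3.139, -0.0, 0.335]
contact_force: [-0.4, -0.7, -0.3]
opening: 0.0918
```

```bash
python3 jaw.py w9
```

```text
2988 [333.  24.] ctr [616.1 299.5] size [40.3 88.3] ang 131.88019
2023 [315. 175.] ctr [484.8 272.5] size [66.3 25.4] ang 21.307579
[(0.76, array([0.4877, 0.2734, 0.0159])), (0.56, array([0.6105, 0.2997, 0.0204]))]
[0.48313106 0.25748455 0.24850362] [ 3.13717399e+00 -1.20662844e-03  3.41319122e-01]
```

View pics/w9.png

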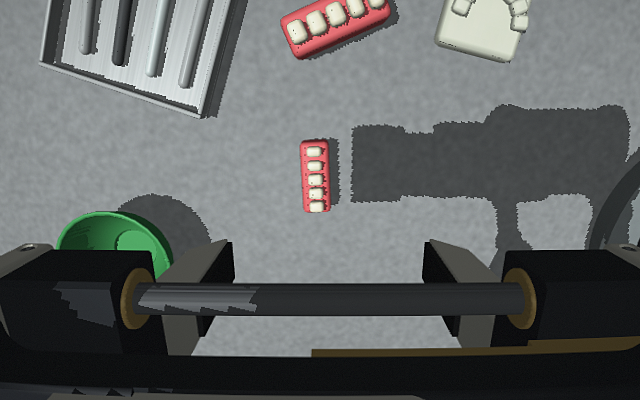

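The jaw is at (0.4848,0.2725), 66×25 mm, axis 21.3°; the other one is 88×40, so it is the larger look-alike. I'll align and descend.

Run:
```python
from h import *
p,R=pose(); y1=np.radians(21.3)
b=np.array([.4848,.2725,.12])
rows([((*b[:2],p[2]),y1),(b,y1)])
```

```text
([6.6, -13.6, -0.1], [0.004, -0.001, -0.03])
([0.0, -0.0, 128.5], [0.0, 0.0, 0.0])
```

Emit:
{"method": "apply_moves", "body": {"motion": [{"offset": [6.6,-13.6,0],"rotation": [0.004,-0.001,-0.03]},{"offset": [0,0,20],"rotation": [0,0,0]},{"offset": [0,0,30],"rotation": [0,0,0]},{"offset": [0,0,30],"rotation": [0,0,0]},{"offset": [0,0,20],"rotation": [0,0,0]},{"offset": [0,0,0],"rotation": [0,0,0]},{"offset": [0,0,0],"rotation": [0,0,0]}]}}

```text
time: 12.93
tool_pos: [0.4927, 0.2673, 0.1493]
tool_rot: [3.141, -0.01, 0.381]
contact_force: [0.6, 0.5, 0.8]
opening: 0.092
```

```bash
python3 jaw.py w10
python3 - <<'E'
from h import *
p,R=pose(); y1=np.radians(21.3)
rows([((.4848,.2725,.11),y1)])
E
```

```text
4435 [350.  26.] ctr [602.5 294.2] size [34.2 89. ] ang 112.04537
2369 [317. 219.] ctr [486. 273.] size [67.7 24.8] ang 21.17946
[(0.96, array([0.486 , 0.2718, 0.0163])), (0.6, array([0.6147, 0.2986, 0.0252]))]
[0.49287642 0.26765617 0.15021036] [ 3.14071295 -0.01168267  0.38037702]
([-6.2, -7.5, 40.1], [0.001, -0.012, 0.009])
```

View pics/w10.png

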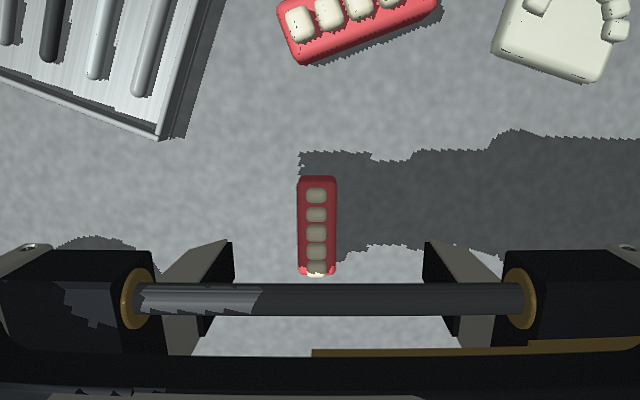

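Estimates agree: (0.4855,0.2727), 21.2°.

Emit:
{"method": "apply_moves", "body": {"motion": [{"offset": [-5.5,-7.5,15],"rotation": [0,-0.012,0.008]},{"offset": [0,0,18],"rotation": [0,0,0]},{"offset": [0,0,0],"rotation": [0,0,0]},{"offset": [0,0,0],"rotation": [0,0,0]}]}}

```text
time: 13.37
tool_pos: [0.4868, 0.2741, 0.1201]
tool_rot: [3.141, -0.008, 0.371]
contact_force: [-0.1, -0.9, 0.0]
opening: 0.0915
```

Run:
```python
from h import *
p,R=pose(); y1=np.radians(21.2);print(p,observe()["tool_rot"])
rows([((.4852,.2727,.070),y1)])
```

```text
[0.48679519 0.27411782 0.12012488] [ 3.14117303 -0.00768145  0.37116643]
([-2.4, 0.7, 50.1], [0.0, -0.008, 0.001])
```

Emit:
{"method": "apply_moves", "body": {"motion": [{"offset": [-1,0.7,20],"rotation": [0,-0.008,0]},{"offset": [-0.5,0,15],"rotation": [0,-0.003,0]},{"offset": [-0.5,0,10],"rotation": [0,-0.003,0]},{"offset": [0,0,0],"rotation": [0,0,0]},{"offset": [0,0,0],"rotation": [0,0,0]}]}}

```text
time: 13.78
tool_pos: [0.4869, 0.2748, 0.0783]
tool_rot: [3.141, -0.0, 0.372]
contact_force: [0.1, -0.1, 0.4]
opening: 0.0916
```

Run:
```python
from h import *
p,R=pose(); y1=np.radians(21.2);print(p,observe()["tool_rot"])
rows([((.4852,.2727,.070),y1)])
```

```text
[0.48692055 0.27480707 0.07826718] [ 3.14140100e+00 -4.74250286e-04  3.72446735e-01]
([-2.4, 1.3, 8.3], [0.0, -0.0, 0.002])
```

Emit:
{"method": "apply_moves", "body": {"motion": [{"offset": [-2.4,1.3,8],"rotation": [0,0,0]},{"offset": [0,0,0],"rotation": [0,0,0]},{"offset": [0,0,0],"rotation": [0,0,0]}], "grip": 0.4}}

```text
time: 14.03
tool_pos: [0.486, 0.2731, 0.0718]
tool_rot: [3.141, -0.004, 0.373]
contact_force: [-0.2, 0.4, -0.1]
opening: 0.0763
```

Run:
```python
from h import *
p,R=pose(); y1=np.radians(21.2);s=observe();print(p,s["tool_rot"],s["contact_force"],s["opening"])
rows([((.4852,.2727,.070),y1)])
save(cam("wrist"),"w11")
```

```text
[0.48598016 0.27313107 0.07177665] [ 3.1414415  -0.00407353  0.37269625] [-0.21605377  0.353997   -0.06461709] 0.07631593978251328
([-0.9, 0.1, 1.8], [0.0, -0.004, 0.003])
```

View pics/w11.png

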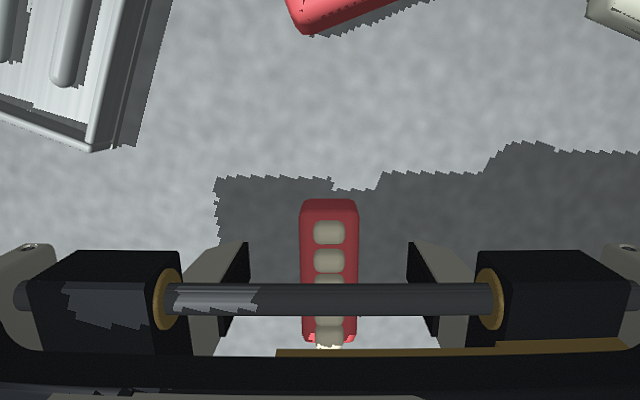

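The jaw (x about 329) sits between the pads (about 240 and 415), so it is straddled and aligned. Closing the gripper.

Emit:
{"method": "apply_moves", "body": {"motion": [{"offset": [-0.5,0,1],"rotation": [0,-0.003,0]},{"offset": [0,0,0.2],"rotation": [0,0,0]},{"offset": [0,0,0.2],"rotation": [0,0,0]},{"offset": [0,0,0.2],"rotation": [0,0,0]},{"offset": [0,0,0.2],"rotation": [0,0,0]},{"offset": [0,0,0],"rotation": [0,0,0]},{"offset": [0,0,0],"rotation": [0,0,0]},{"offset": [0,0,0],"rotation": [0,0,0]},{"offset": [0,0,0],"rotation": [0,0,0]},{"offset": [0,0,0],"rotation": [0,0,0]}], "grip": 1, "grip_force": 15}}

```text
time: 14.92
tool_pos: [0.4859, 0.273, 0.071]
tool_rot: [3.141, -0.002, 0.372]
contact_force: [-0.4, -0.3, 1.4]
opening: 0.0256
```

Emit:
{"method": "apply_moves", "body": {"motion": [{"offset": [0,0,0],"rotation": [0,0,0]},{"offset": [0,0,0],"rotation": [0,0,0]},{"offset": [0,0,0],"rotation": [0,0,0]}]}}

```text
time: 15.17
tool_pos: [0.4859, 0.273, 0.071]
tool_rot: [3.141, -0.002, 0.373]
contact_force: [0.3, 0.3, 0.6]
opening: 0.0259
```

Emit:
{"method": "apply_moves", "body": {"motion": [{"offset": [0,0,-10],"rotation": [0,0,0]},{"offset": [0,0,-25],"rotation": [0,0,0]},{"offset": [0,0,-30],"rotation": [0,0,0]},{"offset": [0,0,-30],"rotation": [0,0,0]},{"offset": [0,0,-30],"rotation": [0,0,0]},{"offset": [0,0,-15],"rotation": [0,0,0]},{"offset": [0,0,0],"rotation": [0,0,0]}]}}

```text
time: 15.75
tool_pos: [0.4842, 0.2724, 0.2187]
tool_rot: [3.141, 0.003, 0.373]
contact_force: [0.7, 0.8, -0.2]
opening: 0.026
```

Run:
```python
from h import *
s=observe(); print(s["opening"],s["contact_force"])
p,R=pose(); y=s["tool_rot"][2]
b=np.array([.5279,-.0705,.22]); n=16; y1=np.radians(110)
rows([(p+(b-p)*k/n,y+(y1-y)*k/n) for k in range(1,n+1)])
save(cam("wrist"),"w12")
```

```text
0.025966196254932006 [ 0.69532814  0.75191964 -0.22813127]
([-5.3, 21.0, -0.1], [-0.0, 0.003, -0.097])
([-7.3, 20.3, -0.1], [0.0, 0.0, -0.097])
([-9.2, 19.6, -0.1], [0.0, 0.0, -0.097])
([-11.0, 18.6, -0.1], [-0.0, 0.0, -0.097])
([-12.8, 17.4, -0.1], [0.0, 0.0, -0.097])
([-14.4, 16.1, -0.1], [-0.0, 0.0, -0.097])
([-15.9, 14.6, -0.1], [0.0, 0.0, -0.097])
([-17.2, 13.0, -0.1], [-0.0, 0.0, -0.097])
([-18.4, 11.3, -0.1], [0.0, 0.0, -0.097])
([-19.4, 9.5, -0.1], [0.0, 0.0, -0.097])
([-20.2, 7.6, -0.1], [0.0, 0.0, -0.097])
([-20.9, 5.6, -0.1], [0.0, 0.0, -0.097])
([-21.3, 3.5, -0.1], [0.0, 0.0, -0.097])
([-21.6, 1.5, -0.1], [0.0, 0.0, -0.097])
([-21.6, -0.6, -0.1], [0.0, 0.0, -0.097])
([-21.4, -2.7, -0.1], [0.0, 0.0, -0.097])
```

View pics/w12.png

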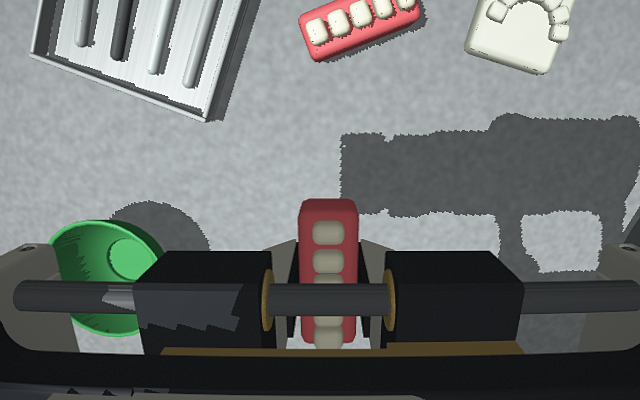

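The jaw is held level between the pads. I'll carry it towards the opening.

Emit:
{"method": "apply_moves", "body": {"motion": [{"offset": [-5.3,21,0],"rotation": [0,0,-0.097]},{"offset": [-7.3,20.3,0],"rotation": [0,0,-0.097]},{"offset": [-9.2,19.6,0],"rotation": [0,0,-0.097]},{"offset": [-11,18.6,0],"rotation": [0,0,-0.097]},{"offset": [-12.8,17.4,0],"rotation": [0,0,-0.097]},{"offset": [-14.4,16.1,0],"rotation": [0,0,-0.097]},{"offset": [-15.9,14.6,0],"rotation": [0,0,-0.097]},{"offset": [-17.2,13,0],"rotation": [0,0,-0.097]},{"offset": [-18.4,11.3,0],"rotation": [0,0,-0.097]},{"offset": [-19.4,9.5,0],"rotation": [0,0,-0.097]}]}}

```text
time: 16.63
tool_pos: [0.5083, 0.0528, 0.2041]
tool_rot: [-3.116, 0.007, 1.394]
contact_force: [0.5, 0.9, -1.0]
opening: 0.0257
```

Run:
```python
from h import *
s=observe(); print(s["opening"],s["contact_force"],s["tool_rot"])
p,R=pose(); y=s["tool_rot"][2];print(p)
b=np.array([.5279,-.0705,.22]); n=6; y1=np.radians(110)
rows([(p+(b-p)*k/n,y+(y1-y)*k/n) for k in range(1,n+1)])
```

```text
0.025704115723789178 [ 0.47535462  0.89813137 -1.0128318 ] [-3.11602824  0.00710242  1.39379964]
[0.50827743 0.05280598 0.20409137]
([-19.7, 6.8, -2.7], [-0.026, 0.006, -0.088])
([-20.2, 5.1, -2.7], [0.0, 0.0, -0.088])
([-20.5, 3.3, -2.7], [0.0, 0.0, -0.088])
([-20.8, 1.5, -2.7], [0.0, 0.0, -0.088])
([-20.8, -0.3, -2.7], [-0.0, 0.0, -0.088])
([-20.7, -2.2, -2.7], [0.0, 0.0, -0.088])
```

Emit:
{"method": "apply_moves", "body": {"motion": [{"offset": [-19.7,6.8,-3],"rotation": [-0.026,0.006,-0.088]},{"offset": [-20,5,-3],"rotation": [0,0,-0.088]},{"offset": [-20,3.3,-3],"rotation": [0,0,-0.088]},{"offset": [-20,1.5,-3],"rotation": [0,0,-0.088]},{"offset": [-18,0,-2],"rotation": [0,0,-0.088]},{"offset": [0,0,0],"rotation": [0,0,0]}]}}

```text
time: 17.13
tool_pos: [0.5213, -0.0535, 0.2084]
tool_rot: [-3.127, -0.006, 1.858]
contact_force: [-0.4, -0.0, -0.8]
opening: 0.026
```

Run:
```python
from h import *
s=observe(); print(s["opening"],s["contact_force"],s["tool_rot"])
p,R=pose(); print(p)
rows([((.5279,-.0705,.20),np.radians(110))])
save(cam("wrist"),"w13")
q=cam("scene"); cv2.imwrite("pics/scene13.png",cv2.resize(q["img"][170:310,200:400,::-1],None,fx=4,fy=4,interpolation=2))
```

```text
0.02600154469056273 [-0.3588198  -0.02680581 -0.77114962] [-3.12656232 -0.00638063  1.85789811]
[ 0.52125582 -0.05349471  0.20837396]
([-18.2, 1.7, 8.2], [-0.015, -0.007, -0.062])
```

View pics/w13.png

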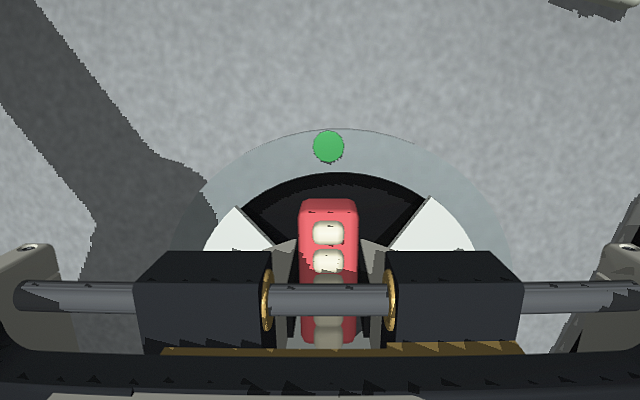

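View pics/scene13.png

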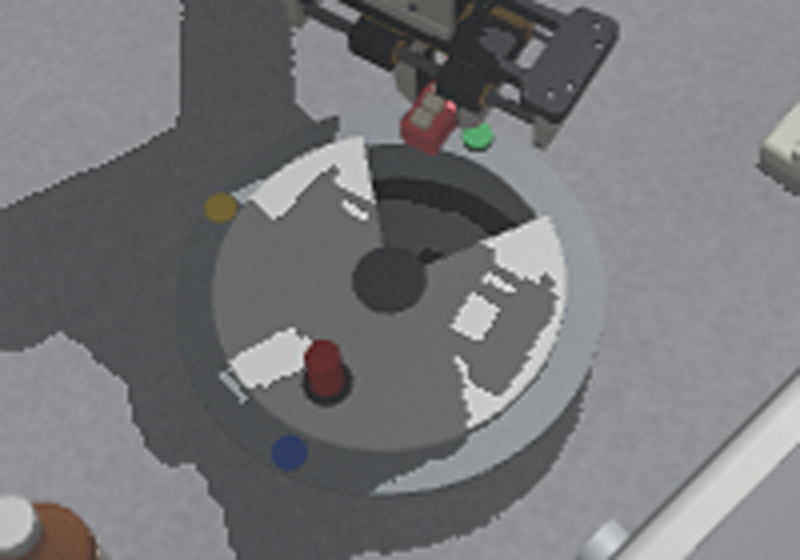

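The opening (edges at about (238,208) and (430,197)) is centred on the green marker (328,147) with the jaw lined up. Finish aligning.

Emit:
{"method": "apply_moves", "body": {"motion": [{"offset": [-18.2,1.7,8],"rotation": [-0.015,-0.007,-0.062]},{"offset": [0,0,0],"rotation": [0,0,0]},{"offset": [0,0,0],"rotation": [0,0,0]}]}}

```text
time: 17.48
tool_pos: [0.5256, -0.0651, 0.1975]
tool_rot: [-3.138, -0.006, 1.912]
contact_force: [-0.3, -0.4, -1.4]
opening: 0.0257
```

Run:
```python
from h import *
s=observe(); print(s["opening"],s["contact_force"],s["tool_rot"],pose()[0])
rows([((.5279,-.0705,.15),np.radians(110))])
p=cam("wrist");save(p,"w14")
a,c=max(blobs(p,(50,120,60),(75,255,255),100),key=lambda t:t[0]); print(c,px2w(p,c,.054)[0])
```

```text
0.025666224528615958 [-0.29340972 -0.43267131 -1.38708417] [-3.13790085 -0.00571184  1.91248604] [ 0.52563533 -0.06507278  0.19746537]
([-6.1, 0.5, 47.4], [-0.004, -0.006, -0.007])
[328.64233577 128.99635036] [ 0.50570809 -0.01175794  0.054     ]
```

View pics/w14.png

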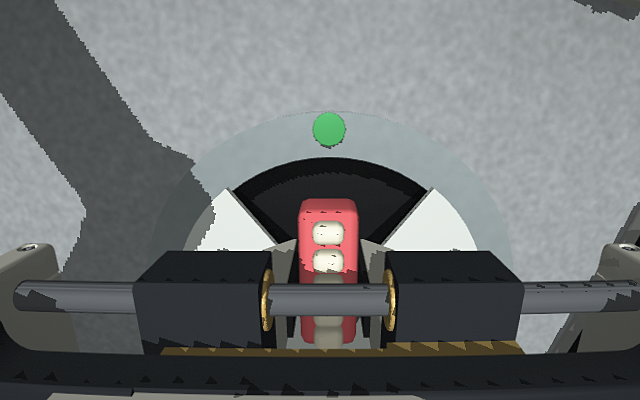

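Emit:
{"method": "apply_moves", "body": {"motion": [{"offset": [-6,0.5,15],"rotation": [-0.004,-0.006,-0.007]},{"offset": [0,0,15],"rotation": [0,0,0]},{"offset": [0,0,12],"rotation": [0,0,0]},{"offset": [0,0,0],"rotation": [0,0,0]},{"offset": [0,0,0],"rotation": [0,0,0]}]}}

```text
time: 17.95
tool_pos: [0.5274, -0.0652, 0.1549]
tool_rot: [3.142, -0.001, 1.917]
contact_force: [0.2, -0.6, -0.1]
opening: 0.0261
```

Run:
```python
from h import *
s=observe(); print(s["opening"],s["contact_force"],s["tool_rot"],pose()[0])
rows([((.5276,-.0705,.12),np.radians(110))])
```

```text
0.02609197892691643 [ 0.16673    -0.56403444 -0.06902606] [ 3.14155161e+00 -8.55328411e-04  1.91720690e+00] [ 0.52737535 -0.06515173  0.15486006]
([-5.1, -1.6, 34.9], [0.0, -0.001, -0.003])
```

Emit:
{"method": "apply_moves", "body": {"motion": [{"offset": [-6,-1.8,8],"rotation": [0,0,0]},{"offset": [-0.5,0,10],"rotation": [0,0,0]},{"offset": [-0.5,0,10],"rotation": [0,0,0]},{"offset": [0,0,0],"rotation": [0,0,0]},{"offset": [0,0,0],"rotation": [0,0,0]}]}}

```text
time: 18.37
tool_pos: [0.5288, -0.0718, 0.1261]
tool_rot: [3.139, 0.001, 1.917]
contact_force: [-0.1, 1.0, -1.4]
opening: 0.0257
```

Run:
```python
from h import *
s=observe(); print(s["opening"],s["contact_force"],s["tool_rot"],pose()[0])
rows([((.5276,-.0705,.077),np.radians(110))])
save(cam("wrist"),"w15")
```

```text
0.02568832062647012 [-0.08750411  0.98142428 -1.43888072] [3.13924325e+00 5.51816385e-04 1.91699161e+00] [ 0.52883475 -0.07181204  0.12614584]
([1.7, -0.8, 49.1], [0.002, 0.001, -0.003])
```

View pics/w15.png

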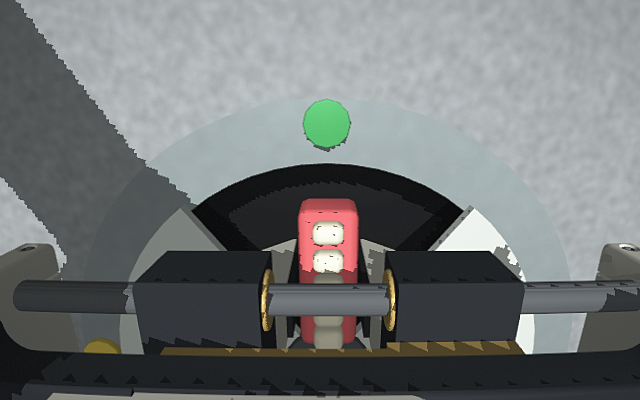

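The jaw is over the opening on the mid-line, with clear space on both sides. I'll lower it in stages.

Emit:
{"method": "apply_moves", "body": {"motion": [{"offset": [1,-0.5,10],"rotation": [0,0,0]},{"offset": [0,0,10],"rotation": [0,0,0]},{"offset": [0,0,10],"rotation": [0,0,0]},{"offset": [0,0,0],"rotation": [0,0,0]},{"offset": [0,0,0],"rotation": [0,0,0]}]}}

```text
time: 18.83
tool_pos: [0.5281, -0.071, 0.0932]
tool_rot: [3.139, 0.001, 1.917]
contact_force: [-0.3, -0.4, -0.5]
opening: 0.0259
```

Run:
```python
from h import *
s=observe(); print(s["opening"],s["contact_force"],s["tool_rot"],pose()[0])
rows([((.5276,-.0705,.077),np.radians(110))])
```

```text
0.02591274465284943 [-0.3381011  -0.43273938 -0.52776827] [3.13889956e+00 8.00953643e-04 1.91666272e+00] [ 0.52806551 -0.07103107  0.0932228 ]
([0.7, -0.3, 16.2], [0.003, 0.001, -0.003])
```

Emit:
{"method": "apply_moves", "body": {"motion": [{"offset": [0,0,6],"rotation": [0,0,0]},{"offset": [0,0,4],"rotation": [0,0,0]},{"offset": [0,0,3],"rotation": [0,0,0]},{"offset": [0,0,0],"rotation": [0,0,0]},{"offset": [0,0,0],"rotation": [0,0,0]}]}}

```text
time: 19.25
tool_pos: [0.5282, -0.071, 0.0788]
tool_rot: [3.139, 0.001, 1.917]
contact_force: [0.5, 0.3, -0.2]
opening: 0.0261
```

Emit:
{"method": "apply_moves", "body": {"motion": [{"offset": [0,0,1.5],"rotation": [0,0,0]},{"offset": [0,0,0.5],"rotation": [0,0,0]},{"offset": [0,0,0],"rotation": [0,0,0]}]}}

```text
time: 19.5
tool_pos: [0.5286, -0.0711, 0.077]
tool_rot: [3.138, 0.001, 1.917]
contact_force: [-0.2, 0.4, -1.0]
opening: 0.0258
```

Emit:
{"method": "apply_moves", "body": {"motion": [{"offset": [0,0,1],"rotation": [0,0,0]},{"offset": [0,0,0.5],"rotation": [0,0,0]},{"offset": [0,0,0.5],"rotation": [0,0,0]}]}}

```text
time: 19.75
tool_pos: [0.5287, -0.0712, 0.076]
tool_rot: [3.137, 0.002, 1.917]
contact_force: [-2.8, 0.6, 8.8]
opening: 0.026
```

Floor contact at 8.8 N. I'll open slightly to about 36 mm, so the fingers stay within the opening.

Emit:
{"method": "apply_moves", "body": {"motion": [{"offset": [0,0,-0.5],"rotation": [0,0,0]},{"offset": [0,0,0],"rotation": [0,0,0]},{"offset": [0,0,0],"rotation": [0,0,0]},{"offset": [0,0,0],"rotation": [0,0,0]}], "grip": 0.61, "grip_force": 5}}

```text
time: 20.08
tool_pos: [0.5292, -0.0713, 0.0769]
tool_rot: [3.136, 0.003, 1.917]
contact_force: [0.1, 0.5, 0.6]
opening: 0.0358
```

Run:
```python
from h import *
s=observe(); print(s["opening"],s["contact_force"],s["torque"],s["tool_rot"],pose()[0])
save(cam("wrist"),"w16")
```

```text
0.035843806398307344 [0.09979264 0.46451856 0.60517186] [-0.03460694 -0.13498583 -0.0138529 ] [3.13619211e+00 2.77941986e-03 1.91668789e+00] [ 0.52915396 -0.07130338  0.07691977]
```

View pics/w16.png

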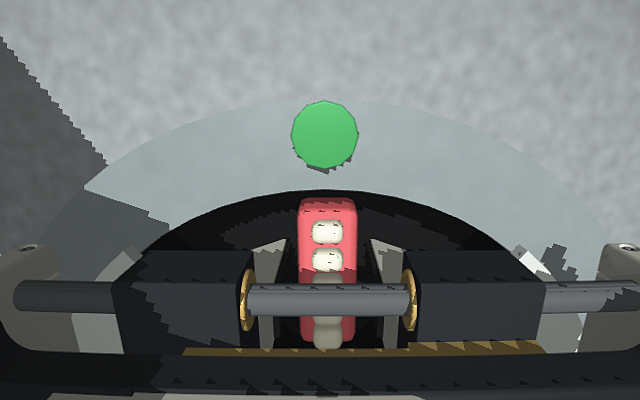

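The fingers (inner faces at about 285 and 375) are clear of the jaw (300–357). Retreat straight up.

Emit:
{"method": "apply_moves", "body": {"motion": [{"offset": [0,0,-5],"rotation": [0,0,0]},{"offset": [0,0,-10],"rotation": [0,0,0]},{"offset": [0,0,-15],"rotation": [0,0,0]},{"offset": [0,0,-20],"rotation": [0,0,0]},{"offset": [0,0,-30],"rotation": [0,0,0]},{"offset": [0,0,-35],"rotation": [0,0,0]},{"offset": [0,0,-35],"rotation": [0,0,0]},{"offset": [0,0,-30],"rotation": [0,0,0]},{"offset": [0,0,0],"rotation": [0,0,0]}]}}

```text
time: 20.88
tool_pos: [0.5267, -0.0708, 0.2691]
tool_rot: [3.139, 0.001, 1.917]
contact_force: [0.7, 0.2, 0.2]
opening: 0.0356
```

Emit:
{"method": "apply_moves", "body": {"motion": [{"offset": [-30,0,0],"rotation": [0,0,0]},{"offset": [-30,0,0],"rotation": [0,0,0]},{"offset": [-10,0,0],"rotation": [0,0,0]},{"offset": [0,0,0],"rotation": [0,0,0]},{"offset": [0,0,0],"rotation": [0,0,0]}]}}

```text
time: 21.3
tool_pos: [0.5509, -0.1374, 0.276]
tool_rot: [3.131, 0.006, 1.918]
contact_force: [0.2, 0.3, 0.6]
opening: 0.0359
```

Run:
```python
from h import *
s=observe(); print(s["opening"],s["contact_force"],pose()[0])
p=cam("wrist");save(p,"w17")
C=np.array([.5505,-.1325])
print([(d["score"],d["location"]) for d in tip_of("jaw_center",p)])
for n,lo,hi,z in [("g",(50,120,60),(75,255,255),.054),("r",(0,150,60),(8,255,255),.03)]:
    print(n,[(a,c.round(1).tolist(),px2w(p,c,z)[0].round(4).tolist()) for a,c in blobs(p,lo,hi,100)])
for n in ["scene","top"]:
    q=cam(n); save(q,n+"17")
    for k in ["cover_knob","jaw_center","plaster_model","bowl","bottle","jar","bur_block"]: print(n,k,[(round(float(d["score"]),2),np.round(d["location"],3)) for d in tip_of(k,q)[:3]])
    if n=="scene": cv2.imwrite("pics/scene17c.png",cv2.resize(q["img"][170:310,200:400,::-1],None,fx=4,fy=4,interpolation=2))
```

```text
0.035859619361609744 [0.22118305 0.26204778 0.64479576] [ 0.5509188  -0.13743362  0.27603983]
[(0.64, [0.5329, -0.0733, 0.0202])]
g [(533, [326.6, 23.6], [0.5062, -0.0126, 0.054])]
r [(636, [326.4, 268.6], [0.5839, -0.2285, 0.03])]
scene cover_knob [(0.69, array([ 0.561, -0.404, -0.001])), (0.68, array([ 0.579, -0.206,  0.082]))]
scene jaw_center [(0.85, array([0.614, 0.304, 0.02 ])), (0.65, array([ 0.527, -0.07 ,  0.022]))]
scene plaster_model [(0.84, array([ 0.662,  0.178, -0.001]))]
scene bowl [(0.82, array([0.352, 0.422, 0.   ])), (0.45, array([ 0.599, -0.253,  0.054]))]
scene bottle [(0.61, array([ 0.559, -0.404,  0.002]))]
scene jar [(0.61, array([ 0.717, -0.395,  0.002]))]
scene bur_block [(0.94, array([ 0.424, -0.431, -0.004]))]
top cover_knob []
top jaw_center [(0.64, array([0.616, 0.296, 0.02 ])), (0.58, array([ 0.532, -0.076,  0.022]))]
top plaster_model [(0.71, array([ 0.419, -0.436,  0.   ])), (0.61, array([ 0.663,  0.183, -0.   ]))]
top bowl [(0.67, array([0.353, 0.426, 0.004]))]
top bottle [(0.92, array([ 0.556, -0.401,  0.003]))]
top jar [(0.67, array([ 0.714, -0.393, -0.002]))]
top bur_block [(0.83, array([ 0.42 , -0.433, -0.   ]))]
```

View pics/w17.png

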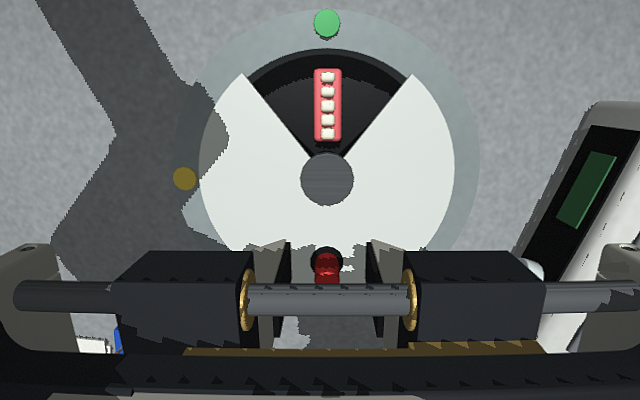

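View pics/scene17c.png

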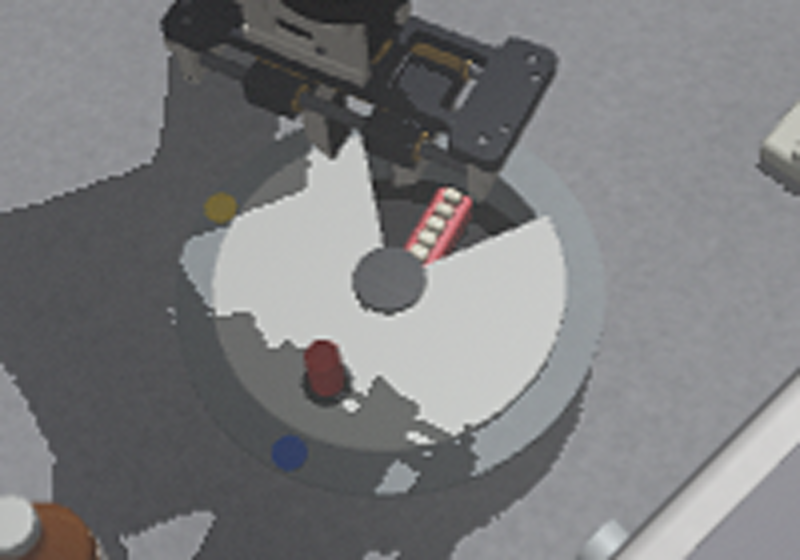

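The jaw (327,104) lies flat in the middle of the opening, teeth up. Green (327,24), pillar (327,180) and knob (327,265) are in line, the bystanders haven't moved, and the gripper is clear at 0.276 m.

```bash
python3 -c "
from cell import *
print(hand_in())"
```

```text
the job is handed in; nothing more can be done
None
```

I turned the cover about 70° anticlockwise by its knob until the opening was centred on the green compartment. I then lowered the smaller pink jaw (measured 66 × 25 mm) through the opening onto the floor, teeth up, and let go. The job was handed in at about 21.5 s.

**Last checks:**
- **Cover:** green marker, jaw, pillar and knob lie in one line in the wrist picture, within about 1°.
- **Jaw:** the networks put its centre about 20–22 mm above the bench, near (0.53, -0.07), against the 21 mm expected on the floor. It touched down at 8.8 N.
- **Bystanders:** all five were within about 5 mm of their first readings. The top camera's best hit for the plaster model was really the bur block; its second hit was the plaster model, in place.
- **Gripper:** it ended above the carousel, touching nothing.

**Disagreements:**
- The networks never reported `cover_opening`, so the cover's alignment rests on the knob, the markers and the opening's edges.
- Scene and top differ by about 6–8 mm on the jaw's horizontal position. Both readings are well inside the limits.
- The arm drifted a few mm between rows, which I corrected along the way.

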